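# Stack culture dishes on the spring carrier and hold them down

## Task

Stack the two culture dishes that lie on the worktop squarely on top of the one already on the spring-loaded dish carrier, in either order, so that the three make one straight upright pile. Then push down on the top dish until the carrier's platform has gone down 12 mm (its pointer stands at the long mark on the scale) and finish while still holding it pressed there, without touching the carrier itself, so that a colleague can fit the retaining band. Leave the other things on the worktop where they are.

Things in the scene. Friction and masses are not known exactly. Their poses are not given: they have to be found in the camera images.
- dish_base: round flat culture dish with its lid on, clear plastic with a pale filling, 55 mm across and 15 mm high, loose, at the start resting centrally on the carrier's platform. Origin: centre of its underside; z up. The lid's skirt (55 mm across) reaches from 5 mm above the underside to the flat top at 15 mm; below it the dish is 51 mm across. About 40 g, rigid.
- dish_mid: the same kind of dish (55 mm across, 15 mm high, about 40 g), lying on the worktop to the right of the carrier, the nearer of the two to it. Origin: centre of its underside; z up. Behind it stands a tall analyser (over 0.4 m high, y from -0.18 to 0.12 m, its start key reaching forward to x = 0.52 m), and another machine stands left of y = 0.52 m: cross between dishes and carrier at smaller x.
- dish_right: the same kind of dish (55 mm across, 15 mm high, about 40 g), lying on the worktop, farthest to the right of the three. Origin: centre of its underside; z up.
- carrier: the dish carrier, fixed: round grey foot 104 mm across, 10 mm high; on its own +y side a flat aluminium scale post (22 wide, 8 thick, centre 58 mm from the axis, top 70 mm above the worktop; its foot reaches 72 mm out) with fine marks every 4 mm and one long heavy mark 50 mm above the worktop. Origin: centre of the underside; z up. Turned up to 0.5 rad either way.
- platform_top (a point): centre of the top face of the carrier's sprung platform, a grey disc 62 mm across, 62 mm above the worktop when up (so a pile of three dishes on it tops at 107 mm). z up. A pointer on its +y side runs to the scale post, its upper edge level with the top face.
- platform (a joint): downward travel of the platform in m: 0 = up (as at the start), 0.020 = bottomed. Spring: it begins to move at about 3.2 N, then 0.8 N more for every mm (about 13 N at 12 mm, 19 N at the bottom); the dishes' weight does not move it. It springs back up when released.
- tape_roll: bystander: roll of label tape lying flat, 62 mm across, 19 mm high, behind the carrier. Origin: centre of its underside.
- timer: bystander: white bench timer, 64 x 66 x 20 mm, left of the carrier. Origin: centre of its underside.
- pot: bystander: white sample pot with a ribbed lid, 49 mm across, 43 mm high, at the right. Origin: centre of its underside.
- slide_box: bystander: flat clear box of cover slips, 62 x 100 x 28 mm, between the two machines behind the dishes. Origin: centre of its underside.
Things that resemble listed ones, but are neither listed nor needed, are in the scene too. Leave any blue or purple look-alike of the dish_mid alone.

How it is judged:
By the outcome, as a careful person would: the job done as asked, in the order asked, and still so for the second after the job is handed in, while the arm keeps its last pose, push and grip.
It also fails if it takes over 72 s, if anything falls off the work surface, if the arm or the gripper's body presses on something with over 40 N, if the wrist force passes 120 N, or if a joint passes its speed limit or range.

## Robot

A 6-joint arm with a two-finger parallel gripper is mounted at the origin on a cart in front of the work surface, level with it; the furniture and walls round the work are solid. World frame = base frame: x ahead of the robot, y to its left, z up, the work surface at z = 0. Lengths are in m, angles in rad, forces in N, time in s.
With the tool pointing down it reaches from about 0.375 to 0.975 m from the base axis. Payload 3.8 kg.
Tool frame: the origin (TCP) lies at the very end of the fingers, on their centre line; the grasp point (between the pads) lies 19 mm behind it; z points along the fingers, y is the line along which they close (so a half turn about z gives the same grasp; the last joint's range is limited). The gripper opens to 85 mm and grips with 20 to 120 N. Pads are 22 mm wide; open, the fingers measure 114 mm over their backs; the gripper's body (76 mm by 85 mm) begins 54 mm behind the grasp point. The pads swing forward as they close: fully open they stand 13 mm farther back than shut.
Start: joints at [-1.331, 0.264, 1.604, -0, 1.274, -0.037], TCP at [0.184, -0.649, 0.231] pointing down, gripper open.
Joint ranges: [-2.63, 2.63], [-0.94, 2.18], [0.31, 2.57], [-1.31, 4.45], [0, 2.66], [-2.55, 2.55]. Speed limits (rad/s): [2.57, 2.57, 3.14, 3.14, 3.14, 3.14].

## Interface

Orientations are given as a rotation vector (axis times angle).
In Python, from workcell import bot gives the robot as it stands.
- The arm moves only by the shell command python3 -m creep 'ROWS' [FORCE]. ROWS is JSON, a list of rows, each a list of 5 numbers: the shift along the tool's x, y, z in units of 0.05 m (1.0 is 0.05 m), then the turn about the tool's z in units of 0.1 rad (1.0 is 0.1 rad), then the opening, from 0 (shut) to 1 (fully open). In form: [[tx, ty, tz, spin, hand], ...]. A call has 1 to 20 rows; each row shifts and turns the commanded pose from where the row before left it, along the tool's axes as they then stand; what a row does not reach is not made up. A row lasts 1/8 s, in which the tool goes at most 62.5 mm and 10.7 degrees, less where a joint would pass 70% of its speed; a pose out of reach is approached as far as the arm can. A call with a number of a shift or a turn outside -1 to 1 is refused whole. A call with a gripper value outside its range is refused whole. The fingers move at their own pace and stop on an object; FORCE is the grip in N (left out, the last holds). Time passes only in rows, so rows that do not move let the fingers close. It gives the time, the measured TCP pose, the force, the opening and the grip force at its end, in the units of the state.
- bot.read_state(): the state, without advancing time (a new reading comes with each control period).
- bot.read_camera(name): name is "side" or "top" or "wrist"; returns a dict with "pixels" (480x640x3 uint8, red, green, blue), "vfov" (degrees; the focal length in pixels is half the picture's height over the tangent of half this angle, whatever the lens; pixels are square), "cx", "cy" (the principal point, pixels), "world_to_cam" (4x4, takes a point from world to camera coordinates). Camera axes: x right, y down, z forward; pixel columns grow to the right and rows downward; lengths in m; the calibration is good to about 2 mm. A picture is of the moment at which its call begins. There is no depth.
- bot.finish_job(): hands the job in; it is judged then, once.
Trained networks look in a picture, given as the dict that the camera call returned (one of the last four; its "shot" number tells which), for a name from the list of things; names that differ only in an ending like _2 or _b are one class to them, and where a whole thing is asked for, a point or a joint stands for the part that bears it (a point fixed in the world has none). Each returns a list of dicts, best first, with "score" (0 to 1); they miss things now and then, are a little off and sometimes report something else, mostly with a low value. They report only what shows in the picture. A call takes as long as a camera call. They do not tell look-alikes from the thing itself.
- bot.look_for(target, picture): "bbox" ([left, top, right, bottom] in pixels, round what is visible of it).
- bot.regions_of(target, picture): "mask" (480x640 bool, what is visible of it) and "bbox" ([left, top, right, bottom] in pixels, round what is visible of it).
The state is a dict: "time": time; "q": joint angles; "joint_vel": joint speeds; "joint_torque": joint torques, N m; "tool_pos": TCP position; "tcp_rot": TCP orientation; "wrist_force": force on the tool from outside, world axes, zero at the start; "torque": the same for the moment, N m; "width": opening from 0.0 (shut) to 1.0 (fully open); "grip_force": force on a finger pad.
Only numpy, scipy, OpenCV 4.12 (cv2) and the standard library are available. Lean on these libraries where they do the work, as an engineer would, in place of code of your own. Each camera call takes 0.05 s, during which the arm holds its last target. There are 200 camera calls.

## Working session

There is one attempt and no reset: what is moved stays moved. The work goes in short steps, Python scripts to look and compute and a shell command to move; the robot and the scene stay as the last step left them, time stands still between calls to the robot, and variables do not carry over. Pictures are saved under pics/ and viewed, at most 10 in all, crops included, and the job is handed in when it is done.

```bash
mkdir -p pics; ls; cat > h.py <<'E'
import numpy as np, cv2
from workcell import bot
def snap(n,save=None):
    p=bot.read_camera(n)
    if save: cv2.imwrite('pics/'+save,p['pixels'][:,:,::-1])
    return p
def f(p): return 240/np.tan(np.radians(p['vfov'])/2)
def proj(p,X):
    c=np.array(p['world_to_cam'])@np.append(X,1); return np.array([p['cx']+f(p)*c[0]/c[2],p['cy']+f(p)*c[1]/c[2]])
def ray(p,u,v):
    T=np.array(p['world_to_cam']);R=T[:3,:3];o=-R.T@T[:3,3]
    d=R.T@np.array([(u-p['cx'])/f(p),(v-p['cy'])/f(p),1]);return o,d/np.linalg.norm(d)
def atz(p,u,v,z):
    o,d=ray(p,u,v);return o+d*(z-o[2])/d[2]
E
python3 - <<'E'
from h import *
s=bot.read_state();print({k:np.round(v,3) for k,v in s.items()})
for n in ['top','side']:
    p=snap(n,n+'0.png');T=np.array(p['world_to_cam']);print(n,p['vfov'],p['cx'],p['cy'],-T[:3,:3].T@T[:3,3])
    for t in ['dish_base','dish_mid','dish_right','carrier','platform_top','tape_roll','timer','pot','slide_box']:
        print(t,[(np.round(r['bbox']),round(r['score'],2)) for r in bot.look_for(t,p)[:4]])
E
```

```text
pics
{'time': np.float64(0.0), 'q': array([-1.331,  0.265,  1.605,  0.   ,  1.274, -0.037]), 'joint_vel': array([-0.001,  0.001,  0.   , -0.001,  0.002, -0.001]), 'joint_torque': array([-3.0000e-03, -5.1512e+01, -3.6732e+01, -0.0000e+00,  1.3000e-02,
       -0.0000e+00]), 'tool_pos': array([ 0.184, -0.649,  0.23 ]), 'tcp_rot': array([-3.109, -0.433,  0.   ]), 'wrist_force': array([-0.07 ,  0.638,  0.353]), 'torque': array([ 0.062, -0.005,  0.039]), 'grip_force': np.float64(0.0), 'width': np.float64(0.999)}
top 51.80197016586212 318.851856194761 237.16641846914865 [ 0.26622824 -0.01021322  1.42479159]
dish_base [(array([227., 255., 248., 277.]), 0.63), (array([227., 265., 248., 279.]), 0.17)]
dish_mid [(array([244., 212., 260., 226.]), 0.7), (array([367., 280., 383., 300.]), 0.61), (array([397., 250., 412., 273.]), 0.56), (array([323., 278., 340., 298.]), 0.56)]
dish_right [(array([432., 265., 451., 282.]), 0.79)]
carrier [(array([212., 255., 257., 292.]), 0.67)]
platform_top [(array([229., 267., 249., 281.]), 0.45)]
tape_roll [(array([203., 204., 227., 223.]), 0.68), (array([364., 279., 384., 298.]), 0.24)]
timer [(array([139., 280., 160., 307.]), 0.6)]
pot [(array([483., 266., 502., 281.]), 0.57)]
slide_box [(array([384., 194., 410., 220.]), 0.95)]
side 54.933396208119184 314.12258985344766 242.99029028963284 [-0.12730633 -1.11243811  0.88539903]
dish_base [(array([257., 217., 270., 227.]), 0.63)]
dish_mid [(array([279., 273., 293., 287.]), 0.44)]
dish_right [(array([343., 324., 360., 340.]), 0.65), (array([257., 225., 276., 231.]), 0.42)]
carrier [(array([251., 219., 277., 246.]), 0.95)]
platform_top [(array([256., 228., 273., 231.]), 0.63)]
tape_roll [(array([376., 348., 398., 372.]), 0.62)]
timer [(array([213., 204., 233., 221.]), 0.62), (array([374., 347., 398., 372.]), 0.59)]
pot [(array([375., 349., 397., 371.]), 0.75)]
slide_box [(array([365., 270., 400., 293.]), 0.74)]
```

```bash
python3 - <<'E'
import cv2
a=cv2.imread('pics/top0.png')[170:330,120:520];cv2.imwrite('pics/tc.png',cv2.resize(a,None,fx=2,fy=2,interpolation=3))
b=cv2.imread('pics/side0.png')[190:390,200:440]
b=cv2.resize(b,None,fx=3,fy=3,interpolation=3);cv2.imwrite('pics/sc.png',b)
E
```

```text
(no output)
```

View pics/tc.png

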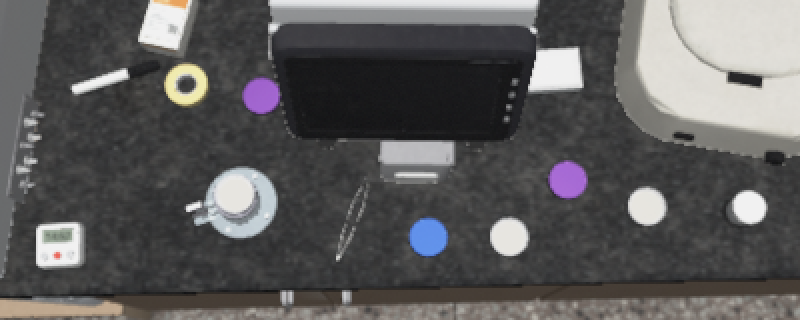

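View pics/sc.png

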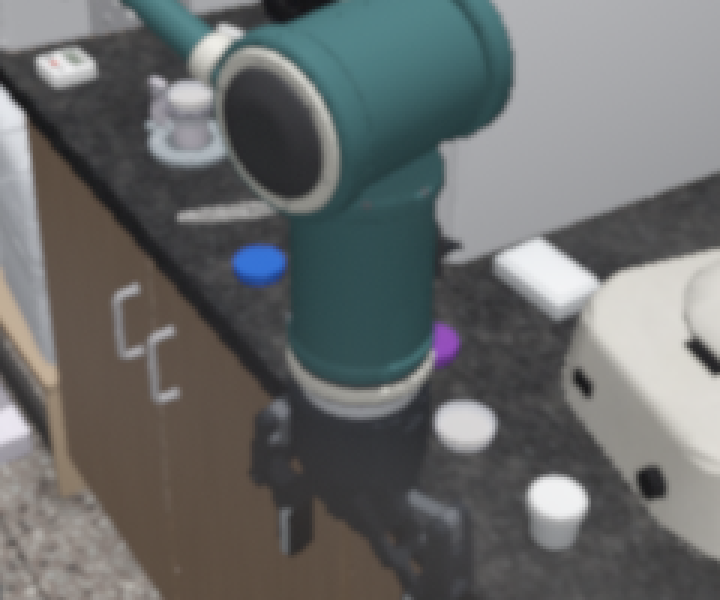

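The top picture shows the mid dish (white) at about (374,288), the right dish at (443,273), the carrier with its dish at about (238,268), its post to the left, and blue and purple look-alikes. In the side picture the right dish is at about (355,331) and the carrier at about (263,228); the arm hides the mid dish.

```bash
cat >> h.py <<'E'
def tri(obs):
    A=np.zeros((3,3));b=np.zeros(3)
    for p,u,v in obs:
        o,d=ray(p,u,v);M=np.eye(3)-np.outer(d,d);A+=M;b+=M@o
    return np.linalg.solve(A,b)
def blobs(p,box=None,lo=165,smax=45,amin=30):
    h=cv2.cvtColor(p['pixels'],cv2.COLOR_RGB2HSV);m=((h[...,2]>lo)&(h[...,1]<smax)).astype(np.uint8)
    if box: z=np.zeros_like(m);l,t,r,b=box;z[t:b,l:r]=1;m*=z
    n,_,st,c=cv2.connectedComponentsWithStats(m);return [(np.round(c[i],2),st[i]) for i in range(1,n) if st[i][4]>amin]
E
python3 - <<'E'
from h import *
p=snap('top');s=snap('side')
for n,b in dict(mid=(355,270,395,310),right=(425,258,460,290),base=(225,250,252,282)).items():
  for c,st in blobs(p,b): print(n,c,st,atz(p,*c,.075 if n=='base' else .015))
for n,b in dict(right=(340,318,366,342),base=(254,214,274,228)).items():
  for c,st in blobs(s,b): print('side',n,c,st,atz(s,*c,.075 if n=='base' else .015))
for t,pic in [('dish_right',p),('dish_base',p),('dish_right',s),('dish_base',s),('carrier',p)]:
  r=bot.regions_of(t,pic)
  if r: ys,xs=np.nonzero(r[0]['mask']);print(t,r[0]['score'],xs.mean(),ys.mean(),r[0]['bbox'])
E
```

```text
mid [374.03 288.06] [365 279  19  19 281] [ 0.44512814 -0.17411482  0.015     ]
right [442.97 272.73] [434 264  19  19 275] [ 0.4845523  -0.37503268  0.015     ]
base [237.82 267.11] [225 254  27  28 577] [0.50479957 0.20662389 0.075     ]
side right [354.67 330.93] [345 324  20  15 237] [ 0.48175925 -0.37672386  0.015     ]
side base [262.79 221.02] [256 217  15   9 105] [0.50408415 0.20967512 0.075     ]
dish_right 0.76 442.86759581881535 273.29965156794424 [429.7, 261.5, 452.5, 284.2]
dish_base 0.77 236.58387096774194 266.6483870967742 [225.6, 256.0, 245.4, 275.7]
dish_right 0.53 354.85135135135135 331.57094594594594 [345.1, 323.2, 366.2, 342.8]
carrier 0.75 238.30751445086705 273.728323699422 [213.4, 256.7, 258.7, 289.8]
```

```bash
python3 -m creep '[[0,0,0,1,1],[0,0,0,1,1],[0,0,0,0.76,1],[1,-0.91,0,0,1],[1,-0.91,0,0,1],[1,-0.91,0,0,1],[1,-0.91,0,0,1],[1,-0.91,0,0,1],[1,-0.91,0,0,1],[0,0,0,0,1],[0,0,0,0,1]]' 40
python3 - <<'E'
from h import *
s=bot.read_state();print(s['tool_pos'],s['tcp_rot'],s['q'])
p=snap('wrist','w1.png');T=np.array(p['world_to_cam']);print(-T[:3,:3].T@T[:3,3],T[:3,:3],p['vfov'])
print(proj(p,[.484,-.376,.015]),[(c,st) for c,st in blobs(p,amin=200)])
E
```

```text
time: 2.72
tool_pos: [0.4617, -0.3966, 0.2313]
tcp_rot: [3.141, 0.003, -0.001]
wrist_force: [0.9, -0.6, -0.3]
width: 1.001
grip_force: 0.0
[ 0.46165805 -0.39658833  0.23132409] [ 3.14110377e+00  3.33173358e-03 -6.97613752e-04] [-7.50273090e-01  1.39544548e-01  1.75192696e+00 -6.94530101e-04
  1.25011336e+00  8.18620783e-01]
[ 0.54210621 -0.39584457  0.37534036] [[ 2.33713403e-03 -9.99997269e-01  2.61558140e-05]
 [-9.48494928e-01 -2.20848005e-03  3.16784618e-01]
 [-3.16783695e-01 -7.65176768e-04 -9.48497499e-01]] 64.88362956636507
[289.50371449 179.08854166] [(array([497.51,  31.68]), array([  283,     0,   357,    88, 19955], dtype=int32)), (array([287.11, 177.45]), array([ 259,  149,   57,   58, 2583], dtype=int32)), (array([439.78, 192.77]), array([ 413,  167,   54,   53, 2174], dtype=int32)), (array([ 83.77, 216.96]), array([  56,  191,   57,   54, 2396], dtype=int32)), (array([101.88, 472.45]), array([ 81, 462,  40,  18, 492], dtype=int32))]
```

View pics/w1.png

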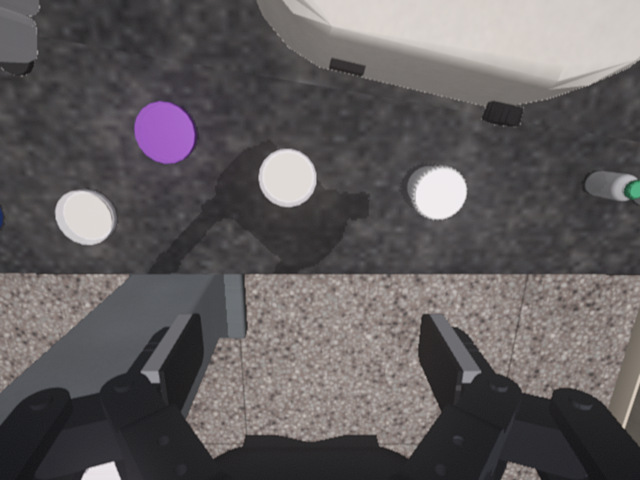

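The wrist picture shows the right dish at (287,177), the mid dish at (84,217), a purple one at (165,132), the pot at (440,193) and the worktop edge at row 273.

```bash
python3 - <<'E'
from h import *
p=snap('top');s=snap('side');w=snap('wrist')
def g(q,b): return max(blobs(q,b),key=lambda x:x[1][4])[0]
R=[(p,*g(p,(425,258,460,290))),(w,*g(w,(245,140,330,220))),(s,*g(s,(340,318,366,342)))]
M=[(p,*g(p,(355,270,395,310))),(w,*g(w,(40,180,130,250)))]
for n,o in (('R',R),('M',M)):
  print(n,'tri',tri(o),tri(o[:2]),[atz(*x,.015)[:2].round(4) for x in o])
d=np.array(atz(*R[1],.015))-bot.read_state()['tool_pos'];print('delta R',d)
E
```

```text
R tri [ 0.48463713 -0.37453339  0.01222968] [ 0.48498158 -0.37435854  0.01530769] [array([ 0.4845, -0.375 ]), array([ 0.4855, -0.3738]), array([ 0.4818, -0.377 ])]
M tri [ 0.44575598 -0.17362648  0.01590755] [ 0.44575598 -0.17362648  0.01590755] [array([ 0.4451, -0.1741]), array([ 0.4462, -0.1726])]
delta R [ 0.02494683  0.02400298 -0.2162575 ]
```

```bash
python3 -m creep '[[0.25,-0.22,0,0,1],[0.22,-0.22,0,0,1],[0,0,0.7,0,1],[0,0,0.7,0,1],[0,0,0.7,0,1],[0,0,0.7,0,1],[0,0,0,0,1],[0,0,0,0,1]]'
python3 - <<'E'
from h import *
w=snap('wrist','w2.png')
for c,st in blobs(w,amin=300): print(c,st,atz(w,*c,.015))
s=bot.read_state();print(s['tool_pos'],s['tcp_rot'])
E
```

```text
time: 3.92
tool_pos: [0.4862, -0.3748, 0.0925]
tcp_rot: [3.141, 0.002, 0.002]
wrist_force: [1.0, -0.5, 0.5]
width: 1.004
grip_force: 0.0
[543.18  25.84] [  374     0   266    75 11352] [ 0.61088412 -0.49522241  0.015     ]
[309.73 251.72] [ 266  211   88   83 5643] [ 0.48571143 -0.37387342  0.015     ]
[554.13 284.  ] [ 510  245   87   78 5048] [ 0.4638373  -0.53107404  0.015     ]
[ 19.47 310.55] [   0  270   50   76 2773] [ 0.44423835 -0.18272654  0.015     ]
[ 0.48657843 -0.37536842  0.09327969] [3.13966024e+00 1.73751533e-03 3.83037373e-03]
```

View pics/w2.png

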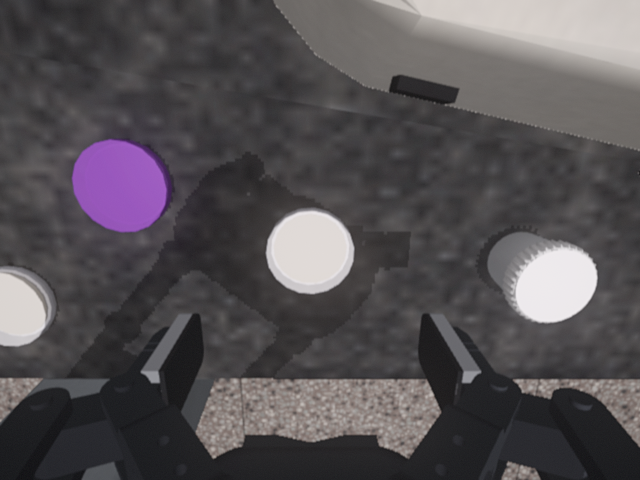

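The dish is at (310,252), centred between the fingers (midline at column 311).

```bash
python3 -m creep '[[0,0,0.5,0,1],[0,0,0.5,0,1],[0,0,0.4,0,1],[0,0,0.2,0,1],[0,0,0.2,0,1],[0,0,0,0,1],[0,0,0,0,0.5],[0,0,0,0,0.4],[0,0,0,0,0.4],[0,0,0,0,0.4],[0,0,0,0,0.4]]' 30
```

```text
time: 5.35
tool_pos: [0.4858, -0.3753, 0.0023]
tcp_rot: [3.14, 0.001, 0.002]
wrist_force: [-0.2, -0.2, 6.4]
width: 0.615
grip_force: 31.9
```

```bash
python3 -m creep '[[0,0,-0.2,0,0.4],[0,0,-0.4,0,0.4],[0,0,-0.6,0,0.4],[0,0,-0.8,0,0.4],[0,0,-0.8,0,0.4],[0,0,0,0,0.4],[0,0,0,0,0.4]]'
python3 - <<'E'
from h import *
w=snap('wrist','w3.png')
for c,st in blobs(w,amin=300): print(c,st)
E
```

```text
time: 6.22
tool_pos: [0.4848, -0.3745, 0.1417]
tcp_rot: [3.141, 0.001, 0.0]
wrist_force: [-0.8, 0.1, -0.6]
width: 0.622
grip_force: 31.6
[516.28  36.22] [  318     0   322   102 20123]
[511.15 251.77] [ 476  219   70   66 3484]
[ 52.07 275.74] [  16  244   72   65 3605]
[310.45 326.59] [  244   264   134   126 13183]
```

View pics/w3.png

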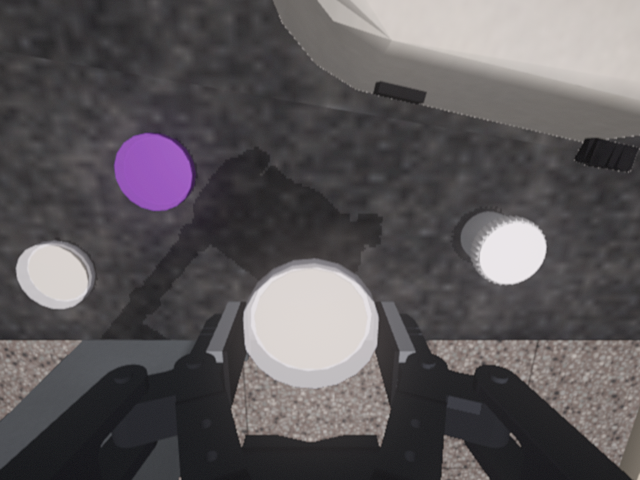

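The dish is held level between the pads at (310,326).

```bash
python3 -m creep '[[-0.8,0,-0.4,0,0.4],[-0.8,0,-0.4,0,0.4],[0,-0.8,-0.4,0,0.4],[0,-0.8,0,0,0.4],[0,-0.8,0,0,0.4],[0,-0.8,0,0,0.4],[0,-0.8,0,0,0.4],[0,-0.8,0,0,0.4],[0,-0.8,0,0,0.4],[0,-0.8,0,0,0.4],[0,-0.8,0,0,0.4],[0,-0.8,0,0,0.4],[0,-0.8,0,0,0.4],[0,-0.8,0,0,0.4],[0,-0.8,0,0,0.4],[0,-0.8,0,0,0.4],[0,0,0,0,0.4],[0,0,0,0,0.4]]'
python3 - <<'E'
from h import *
w=snap('wrist','w4.png');print(bot.read_state()['tool_pos'],bot.read_state()['tcp_rot'])
for c,st in blobs(w,amin=300): print(c,st,atz(w,*c,.077))
E
```

```text
time: 8.52
tool_pos: [0.4036, 0.1846, 0.1999]
tcp_rot: [3.14, 0.003, -0.004]
wrist_force: [-0.8, -0.4, 0.1]
width: 0.618
grip_force: 31.8
[0.40393373 0.18430181 0.20018976] [ 3.14023170e+00  8.72823126e-04 -3.29946711e-03]
[273.25  84.06] [  172    16   169   135 13851] [0.50291802 0.2095255  0.077     ]
[  5.45 165.8 ] [  0 128  17  63 616] [0.44974808 0.39797257 0.077     ]
[310.54 326.56] [  244   264   134   125 13178] [0.32183111 0.1847945  0.077     ]
[359.52 428.91] [333 423  53  22 613] [0.21718566 0.1407286  0.077     ]
[592.74 431.3 ] [571 422  38  28 589] [ 0.21459359 -0.0690349   0.077     ]
```

View pics/w4.png

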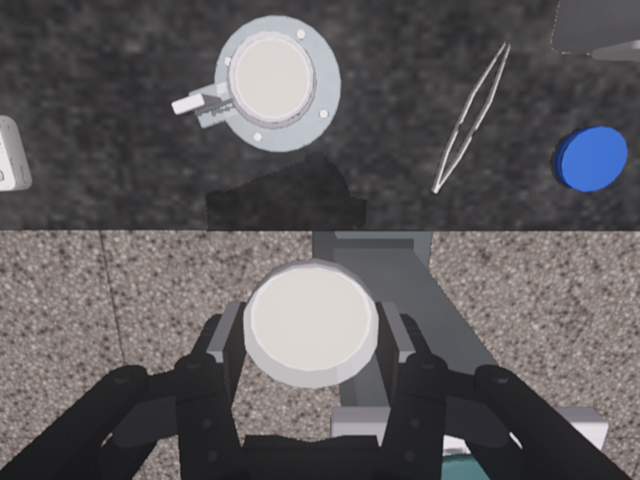

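The base dish is at (271,77) on the carrier, with the post to its left at (187,103); tweezers at (470,120), the blue look-alike at (592,158).

```bash
cat >> h.py <<'E'
def inner(p,box):
    l,t,r,b=box;a=p['pixels'][t:b,l:r].astype(int);m=((a[...,0]-a[...,2]>5)&(a.min(2)>180)).astype(np.uint8)
    m=cv2.morphologyEx(m,cv2.MORPH_OPEN,np.ones((3,3),np.uint8))
    c=max(cv2.findContours(m,0,2)[0],key=cv2.contourArea);e=cv2.fitEllipse(cv2.convexHull(c));return np.array(e[0])+[l,t],e[1],cv2.contourArea(c)
E
python3 - <<'E'
from h import *
w=snap('wrist');p=snap('top');tp=bot.read_state()['tool_pos']
a=w['pixels'];print(a[77,271],a[77,311],a[325,310],a[258:268:3,310],a[267,120:130:4])
print(inner(w,(200,20,345,150)),inner(w,(240,250,382,395)))
h=inner(w,(240,250,382,395))[0];b=inner(w,(200,20,345,150))[0]
print('held off',atz(w,*h,tp[2]+.0127)-tp,'base',atz(w,*b,.077))
print(inner(p,(222,250,255,282)),atz(p,*inner(p,(222,250,255,282))[0],.077), tri([(w,*b),(p,*inner(p,(222,250,255,282))[0])]))
E
```

```text
[220 214 211] [205 201 205] [221 215 212] [[132 123 120]
 [125 122 128]
 [168 164 167]
 [189 184 186]] [[105  95  93]
 [146 137 133]
 [140 130 126]]
(array([271.47857666,  78.28017044]), (69.1244125366211, 74.89165496826172), 3961.0) (array([310.45256042, 318.60410309]), (100.28706359863281, 111.79640197753906), 8637.0)
held off [0.00426893 0.00070877 0.0127    ] base [0.50678174 0.21024104 0.077     ]Traceback (most recent call last):
  File "<stdin>", line 7, in <module>
  File "h.py", line 27, in inner
    c=max(cv2.findContours(m,0,2)[0],key=cv2.contourArea);e=cv2.fitEllipse(cv2.convexHull(c));return np.array(e[0])+[l,t],e[1],cv2.contourArea(c)
ValueError: max() iterable argument is empty
```

```bash
python3 - <<'E'
from h import *
w=snap('wrist');p=snap('top');tp=bot.read_state()['tool_pos']
bl=[x for x in blobs(w,(240,250,382,395))][0];l,t,ww,hh,_=bl[1];print(bl)
z=tp[2]+.0127
print('outline ctr',atz(w,*bl[0],z)-tp,'width',atz(w,l+ww,bl[0][1],z)[1]-atz(w,l,bl[0][1],z)[1],'depth',atz(w,bl[0][0],t,z)[0]-atz(w,bl[0][0],t+hh,z)[0])
h,ax,_=inner(w,(240,250,382,395));b,bx,_=inner(w,(200,20,345,150))
for k in (0,.003,.006,.009,.012):
  print(k,'held',(atz(w,*h,z-k)-tp)[:2],'diam',atz(w,h[0]-max(ax)/2,h[1],z-k)[1]-atz(w,h[0]+max(ax)/2,h[1],z-k)[1],'base',atz(w,*b,.077-k)[:2],atz(w,b[0]-max(bx)/2,b[1],.077-k)[1]-atz(w,b[0]+max(bx)/2,b[1],.077-k)[1])
c=p['pixels'][250:285,222:256];cv2.imwrite('pics/z.png',c[:,:,::-1]);print(c[8:28:3,17],c[16,4:30:3])
E
```

```text
(array([310.55, 326.56]), array([  244,   264,   134,   126, 13187], dtype=int32))
outline ctr [0.00074883 0.00034956 0.0127    ] width -0.053009541315449715 depth 0.057128541598528315
0 held [0.00435229 0.00039944] diam 0.04397030010241265 base [0.50681864 0.21019478] 0.04882830196929222
0.003 held [0.00261337 0.00039959] diam 0.04497795594216397 base [0.50706434 0.2104801 ] 0.04937543999073363
0.006 held [0.00087446 0.00039973] diam 0.04598561178191532 base [0.50731005 0.21076541] 0.04992257801217506
0.009 held [-0.00086446  0.00039987] diam 0.04699326762166661 base [0.50755575 0.21105073] 0.05046971603361644
0.012 held [-0.00260338  0.00040001] diam 0.04800092346141796 base [0.50780146 0.21133604] 0.051016854055057875
[[ 49  50  51]
 [ 51  52  54]
 [ 60  60  62]
 [ 99  99  97]
 [169 170 163]
 [105 117 115]
 [ 68  98 100]] [[ 51  71  73]
 [ 97 135 138]
 [ 99 137 140]
 [ 83 116 118]
 [155 155 149]
 [ 50  51  53]
 [ 37  37  38]
 [150 150 154]
 [196 206 213]]
```

```bash
python3 -m creep '[[0.43,-0.25,0.3,0,0.4],[0.43,-0.25,0.3,0,0.4],[0,0,0.4,0,0.4],[0,0,0,0,0.4],[0,0,0,0,0.4]]'
python3 - <<'E'
from h import *
w=snap('wrist','w5.png');tp=bot.read_state()['tool_pos'];print(tp,proj(w,[.507,.21,.077]))
b,bx,_=inner(w,(220,60,400,262));print(b,bx)
for k in (0,.003,.006): print(k,'base',atz(w,*b,.077-k)[:2],atz(w,b[0]-max(bx)/2,b[1],.077-k)[1]-atz(w,b[0]+max(bx)/2,b[1],.077-k)[1])
E
```

```text
time: 9.4
tool_pos: [0.4479, 0.21, 0.1519]
tcp_rot: [-3.141, -0.0, -0.001]
wrist_force: [0.4, -0.4, -0.8]
width: 0.617
grip_force: 31.8
[0.4481237  0.2101734  0.15229263] [311.4628913 154.5741709]
[310.08908844 152.87047577] (79.13835144042969, 80.68457794189453)
0 base [0.50794599 0.21078027] 0.04576130003059797
0.003 base [0.50766903 0.21078484] 0.04638824929729482
0.006 base [0.50739207 0.2107894 ] 0.047015198563991695
```

View pics/w5.png

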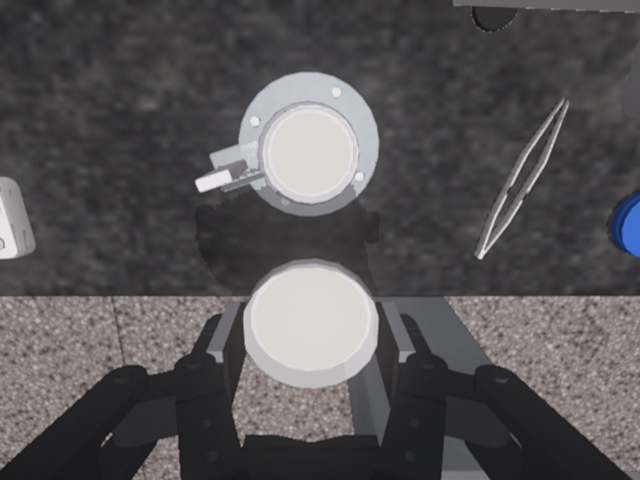

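The base dish is at (310,153), straight ahead of the held one at (311,327); both are clearly visible.

```bash
python3 -m creep '[[0.4,0,0,0,0.4],[0.4,0,0,0,0.4],[0.37,0,0.2,0,0.4],[0,0,0.4,0,0.4],[0,0,0.5,0,0.4],[0,0,0,0,0.4],[0,0,0,0,0.4]]'
```

```text
time: 10.32
tool_pos: [0.5074, 0.2105, 0.0971]
tcp_rot: [-3.141, -0.001, -0.002]
wrist_force: [-0.5, 0.0, -1.9]
width: 0.615
grip_force: 31.8
```

```bash
python3 -m creep '[[-0.01,0,0.15,0,0.4],[0,0,0.12,0,0.4],[0,0,0.05,0,0.4],[0,0,0,0,0.4],[0,0,0,0,0.4]]'
```

```text
time: 10.95
tool_pos: [0.5057, 0.2104, 0.0805]
tcp_rot: [-3.141, -0.001, -0.0]
wrist_force: [-0.8, 0.6, -0.8]
width: 0.617
grip_force: 31.8
```

```bash
python3 -m creep '[[0,0,0.03,0,0.4],[0,0,0,0,0.4],[0,0,0,0,0.4]]'; python3 - <<'E'
from h import *
P=[];F=[]
for i in range(8): snap('side');s=bot.read_state();P.append(s['tool_pos']);F.append(s['wrist_force'])
print(np.mean(P,0),np.std(P,0),np.mean(F,0))
E
```

```text
time: 11.32
tool_pos: [0.506, 0.2105, 0.0791]
tcp_rot: [-3.141, -0.001, -0.001]
wrist_force: [0.1, 0.3, 1.5]
width: 0.62
grip_force: 31.9
[0.50594722 0.21046985 0.07905679] [2.07171343e-05 9.67280522e-06 6.01565825e-05] [0.38318608 0.52524962 1.73072024]
```

```bash
python3 -m creep '[[0.01,0,-0.01,0,0.4],[0,0,0,0,0.85],[0,0,0,0,0.85],[0,0,0,0,0.85],[0,0,-0.4,0,0.85],[0,0,-0.8,0,0.85],[-0.8,0,-0.4,0,1],[-0.6,0,0,0,1],[0,0,0,0,1],[0,0,0,0,1]]'
python3 - <<'E'
from h import *
w=snap('wrist','w6.png');tp=bot.read_state()['tool_pos'];print(tp)
b,bx,_=inner(w,(200,60,420,330));print(b,bx)
for k in (0,.003,.006): print(k,'top dish',atz(w,*b,.092-k)[:2])
E
```

```text
time: 12.98
tool_pos: [0.4366, 0.2104, 0.1594]
tcp_rot: [-3.141, -0.002, -0.001]
wrist_force: [0.3, -0.5, -0.2]
width: 0.999
grip_force: 0.0
[0.43683464 0.21038663 0.15931022]
[310.65743256 135.74349976] (83.00018310546875, 85.88138580322266)
0 top dish [0.50646444 0.2109333 ]
0.003 top dish [0.50631703 0.21093331]
0.006 top dish [0.50616961 0.21093333]
```

View pics/w6.png

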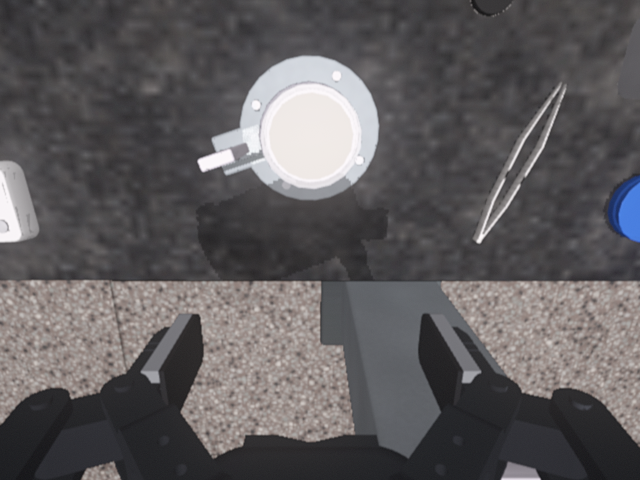

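The second dish sits at (311,136) on the base, straight to about 1 mm. Now the mid dish.

```bash
python3 -m creep '[[-0.32,0,-0.3,0,1],[-0.32,0,-0.3,0,1],[0,0.8,0,0,1],[0,0.8,0,0,1],[0,0.8,0,0,1],[0,0.8,0,0,1],[0,0.8,0,0,1],[0,0.8,0,0,1],[0,0.8,0,0,1],[0,0.8,0,0,1],[0,0.8,0,0,1],[0,0.48,0,0,1],[0.4,0,0.5,0,1],[0.4,0,0.5,0,1],[0,0,0.6,0,1],[0,0,0.4,0,1],[0,0,0,0,1],[0,0,0,0,1]]'
python3 - <<'E'
from h import *
w=snap('wrist','w7.png');tp=bot.read_state()['tool_pos'];print(tp,proj(w,[.4457,-.1731,.015]))
for c,st in blobs(w,(200,100,420,350),amin=300): print(c,st,atz(w,*c,.015))
b,bx,_=inner(w,(200,100,420,350));print(b,bx,atz(w,*b,.009))
E
```

```text
time: 15.28
tool_pos: [0.4452, -0.1743, 0.0899]
tcp_rot: [3.141, 0.001, 0.001]
wrist_force: [0.2, -0.1, -0.7]
width: 1.0
grip_force: 0.0
[ 0.44552916 -0.17437284  0.0903035 ] [309.40862639 251.72534817]
[309.08 250.06] [ 264  206   90   88 6152] [ 0.44679157 -0.17289771  0.015     ]
[365.48 341.02] [ 313  333  106   17 1735] [ 0.38204575 -0.21067364  0.015     ]
[383.78797913 343.64328003] (32.624671936035156, 71.69136047363281) [ 0.37603097 -0.22442428  0.009     ]
```

```bash
python3 -m creep '[[0.01,-0.02,0.5,0,1],[0,0,0.5,0,1],[0,0,0.36,0,1],[0,0,0.2,0,1],[0,0,0.2,0,1],[0,0,0,0,1],[0,0,0,0,0.5],[0,0,0,0,0.4],[0,0,0,0,0.4],[0,0,0,0,0.4],[0,0,0,0,0.4]]' 30
python3 -m creep '[[0,0,-0.2,0,0.4],[0,0,-0.5,0,0.4],[0,0,-0.8,0,0.4],[0,0,-1,0,0.4],[-0.4,0,-1,0,0.4],[-0.4,0,-0.2,0,0.4],[0,0,0,0,0.4],[0,0,0,0,0.4]]'
python3 - <<'E'
from h import *
w=snap('wrist','w8.png');tp=bot.read_state()['tool_pos'];print(tp)
z=tp[2]+.0127
bl=max(blobs(w,(240,250,382,395)),key=lambda x:x[1][4]);print(bl,atz(w,*bl[0],z)-tp)
h,ax,_=inner(w,(240,250,382,395));print(h,ax,atz(w,*h,z-.006)-tp)
E
```

```text
time: 16.7
tool_pos: [0.4457, -0.173, 0.0022]
tcp_rot: [3.141, 0.001, 0.002]
wrist_force: [-1.8, 0.1, 5.5]
width: 0.616
grip_force: 31.2
time: 17.7
tool_pos: [0.4048, -0.1725, 0.1857]
tcp_rot: [-3.141, -0.001, 0.0]
wrist_force: [-0.3, 0.7, -0.8]
width: 0.616
grip_force: 31.6
[ 0.40475589 -0.17243046  0.18536352]
(array([314.69, 327.21]), array([  243,   260,   139,   135, 14855], dtype=int32)) [ 0.00033814 -0.00124615  0.0127    ]
[310.43056488 317.10979462] (100.47660064697266, 112.42549133300781) [0.00143718 0.00045557 0.0067    ]
```

```bash
python3 -m creep '[[0,-0.8,0,0,0.4],[0,-0.8,0,0,0.4],[0,-0.8,0,0,0.4],[0,-0.8,0,0,0.4],[0,-0.8,0,0,0.4],[0,-0.8,0,0,0.4],[0,-0.8,0,0,0.4],[0,-0.8,0,0,0.4],[0,-0.8,0,0,0.4],[0,-0.46,0,0,0.4],[0.4,0,0.3,0,0.4],[0.4,0,0.3,0,0.4],[0,0,0,0,0.4],[0,0,0,0,0.4]]'
python3 - <<'E'
from h import *
w=snap('wrist','w9.png');tp=bot.read_state()['tool_pos'];print(tp)
b,bx,_=inner(w,(200,60,420,255));print(b,bx,atz(w,*b,.086)[:2])
h,ax,_=inner(w,(240,262,382,395));print(h,ax,atz(w,*h,tp[2]+.0067)-tp)
E
```

```text
time: 19.5
tool_pos: [0.4439, 0.2103, 0.1555]
tcp_rot: [3.141, 0.001, -0.003]
wrist_force: [-0.4, -0.6, 0.3]
width: 0.619
grip_force: 31.7
[0.44410908 0.21032934 0.15604703]
[310.34867859 149.34417725] (83.60906982421875, 85.51178741455078) [0.50625203 0.21092298]
[310.42951965 317.22399521] (100.3216781616211, 112.37718200683594) [0.00166769 0.00050506 0.0067    ]
```

```bash
python3 -m creep '[[0.4,0,0,0,0.4],[0.4,0,0,0,0.4],[0.42,0,0.2,0,0.4],[0,0,0.4,0,0.4],[0,0,0.32,0,0.4],[0,0,0,0,0.4],[0,0,0.15,0,0.4],[0,0,0.1,0,0.4],[0,0,0,0,0.4],[0,0,0,0,0.4]]'
python3 -c "
from h import *
snap('side');print(bot.read_state()['tool_pos'],bot.read_state()['wrist_force'])"
```

```text
time: 20.8
tool_pos: [0.5058, 0.2105, 0.0981]
tcp_rot: [-3.141, -0.001, -0.001]
wrist_force: [0.0, 0.2, -0.1]
width: 0.616
grip_force: 31.7
[0.50585565 0.21048837 0.09817901] [-0.33247451  0.87302031 -0.03406571]
```

```bash
python3 -m creep '[[-0.01,0,0.04,0,0.4],[0,0,0.04,0,0.4],[0,0,0,0,0.4],[0,0,0,0,0.4]]'
python3 -c "
from h import *
snap('side');print(bot.read_state()['tool_pos'],bot.read_state()['wrist_force'])"
```

```text
time: 21.35
tool_pos: [0.5052, 0.2104, 0.0939]
tcp_rot: [-3.142, -0.001, -0.0]
wrist_force: [-0.4, -0.3, 0.3]
width: 0.617
grip_force: 31.8
[0.50518096 0.21037039 0.09390139] [-0.73790656 -0.62622506  0.93058791]
```

Contact at the expected height (about 1 N). Release, back off and check.

```bash
python3 -m creep '[[0,0,0,0,0.85],[0,0,0,0,0.85],[0,0,0,0,0.85],[0,0,-0.4,0,0.85],[0,0,-0.8,0,0.85],[-0.8,0,-0.4,0,0.5],[-0.6,0,0,0,0],[0,0,0,0,0],[0,0,0,0,0],[0,0,0,0,0]]'
python3 - <<'E'
from h import *
w=snap('wrist','w10.png');tp=bot.read_state()['tool_pos'];print(tp)
b,bx,_=inner(w,(200,60,420,255));print(b,bx,atz(w,*b,.101)[:2])
s=snap('side');cv2.imwrite('pics/s10.png',np.hstack([cv2.resize(s['pixels'][190:270,220:310,::-1],(400,356),interpolation=3),cv2.resize(w['pixels'][40:280,180:450,::-1],(400,356))]))
E
```

```text
time: 22.65
tool_pos: [0.4359, 0.2103, 0.1737]
tcp_rot: [3.142, 0.001, 0.0]
wrist_force: [-0.8, 0.5, 0.4]
width: 0.0
grip_force: 0.0
[0.43582176 0.21025151 0.17359495]
[310.41437531 134.41874695] (83.4033203125, 86.37229919433594) [0.50615733 0.2109563 ]
```

View pics/s10.png

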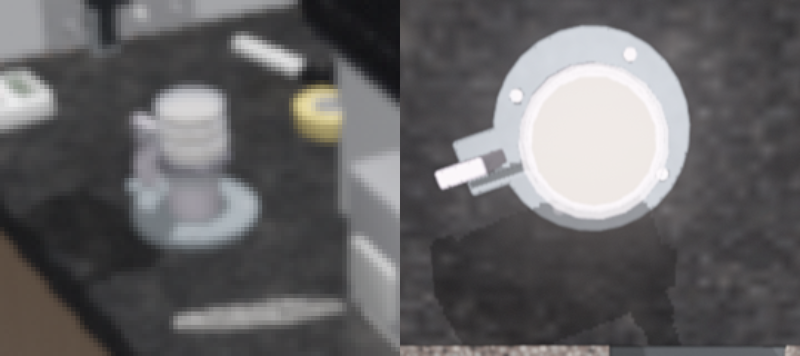

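The pile of three is straight in both views. Now press with the fingers shut.

```bash
python3 -m creep '[[0.5,-0.01,0,0,0],[0.5,0,0,0,0],[0.41,0,0.3,0,0],[0,0,0.5,0,0],[0,0,0.3,0,0],[0,0,0,0,0],[0,0,0.08,0,0],[0,0,0,0,0],[0,0,0,0,0]]'
python3 -m creep '[[0,0,0.05,0,0],[0,0,0.02,0,0],[0,0,0,0,0],[0,0,0,0,0]]'
```

```text
time: 23.88
tool_pos: [0.506, 0.2111, 0.1156]
tcp_rot: [-3.141, -0.001, -0.002]
wrist_force: [-0.1, 0.7, -0.3]
width: 0.001
grip_force: 0.0
time: 24.38
tool_pos: [0.5056, 0.2108, 0.1112]
tcp_rot: [3.142, 0.001, -0.0]
wrist_force: [0.0, -0.2, 0.8]
width: 0.004
grip_force: 0.0
```

```bash
python3 -m creep '[[0.01,0,0.05,0,0],[0,0,0,0,0],[0,0,0,0,0]]'
python3 -m creep '[[0,0,0.04,0,0],[0,0,0,0,0],[0,0,0,0,0]]'
python3 -m creep '[[0,0,0.04,0,0],[0,0,0,0,0],[0,0,0,0,0]]'
```

```text
time: 24.75
tool_pos: [0.5061, 0.2108, 0.1087]
tcp_rot: [3.142, 0.001, -0.0]
wrist_force: [0.1, -0.1, -0.2]
width: 0.0
grip_force: 0.0
time: 25.12
tool_pos: [0.5063, 0.2109, 0.1069]
tcp_rot: [-3.141, -0.001, -0.0]
wrist_force: [-0.1, -0.1, 0.4]
width: 0.006
grip_force: 0.3
time: 25.5
tool_pos: [0.5063, 0.2109, 0.105]
tcp_rot: [-3.141, -0.001, -0.001]
wrist_force: [-0.3, -0.5, 2.2]
width: 0.0
grip_force: 1.2
```

```bash
python3 -m creep '[[0,0,0.04,0,0],[0,0,0.04,0,0],[0,0,0.04,0,0],[0,0,0,0,0],[0,0,0,0,0]]'
python3 -m creep '[[0,0,0.03,0,0],[0,0,0.03,0,0],[0,0,0,0,0],[0,0,0,0,0]]'
python3 - <<'E'
from h import *
F=[];P=[]
for i in range(8): s=snap('side');t=bot.read_state();F.append(t['wrist_force']);P.append(t['tool_pos'])
print(np.mean(F,0),np.mean(P,0))
E
```

```text
time: 26.12
tool_pos: [0.5064, 0.2109, 0.0994]
tcp_rot: [-3.141, -0.001, -0.001]
wrist_force: [-1.3, -0.3, 6.9]
width: -0.0
grip_force: 3.3
time: 26.62
tool_pos: [0.5064, 0.2109, 0.0967]
tcp_rot: [-3.141, -0.001, -0.001]
wrist_force: [-2.6, -0.3, 9.2]
width: -0.002
grip_force: 4.4
[-2.19176468 -0.89271225  8.68642075] [0.50643381 0.21096217 0.09677707]
```

```bash
python3 - <<'E'
from h import *
w=snap('wrist','w11.png');s=snap('side','s11.png')
for h in (.070,.050): print(h,[proj(w,[.5068+.058*np.sin(-a),.2108+.058*np.cos(a),h]).round() for a in(.2,.3)],proj(s,[.493,.267,h]))
l,t,r,b=100,110,440,420
cv2.imwrite('pics/c11.png',np.hstack([cv2.resize(w['pixels'][130:330,120:400,::-1],(560,400),interpolation=3),cv2.resize(s['pixels'][200:250,240:270,::-1],(240,400),interpolation=3)]))
E
```

```text
0.07 [array([200., 306.]), array([203., 316.])] [253.03844584 216.53110923]
0.05 [array([210., 289.]), array([213., 298.])] [253.37100552 221.2794893 ]
```

View pics/c11.png

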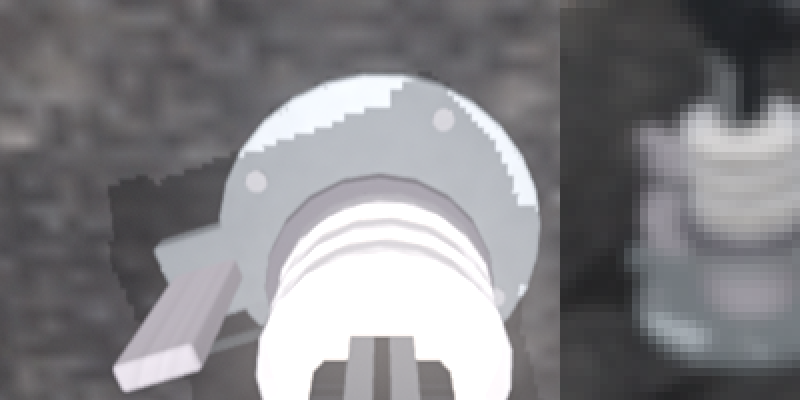

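Wrist crop: platform rim at about (310,218), dish rims at rows of about 231–252, foot edge at row 167, post at (200,295) and fingers on the top dish. The side crop confirms the pile upright and pressed. I'll work out the travel from these edges.

```bash
cat > edge.py <<'E'
from h import *
def run(save=None):
    w=snap('wrist',save)
    g=w['pixels'][:,306:315].mean(axis=(1,2));print(' '.join(f'{i}:{g[i]:.0f}' for i in range(160,262)))
    return w
def pred(w,d,cx=.5071):
    R=[('foot',cx+.052,.010),('platT',cx+.031,.062-d),('b5',cx+.0275,.067-d),('bT',cx+.0275,.077-d),('m5',cx-.0005+.0275,.082-d),('mT',cx-.0005+.0275,.092-d),('t5',cx-.0005+.0275,.097-d),('tT',cx-.0005+.0275,.107-d)]
    return {n:round(proj(w,[x,.2109,z])[1],1) for n,x,z in R}
if __name__=='__main__':
    w=run()
    for d in (.006,.008,.010,.012): print(d,pred(w,d))
E
python3 edge.py
```

```text
160:112 161:115 162:118 163:118 164:115 165:113 166:129 167:173 168:223 169:247 170:251 171:251 172:251 173:251 174:251 175:251 176:251 177:251 178:251 179:251 180:251 181:252 182:251 183:232 184:198 185:188 186:189 187:190 188:190 189:190 190:190 191:190 192:191 193:191 194:191 195:191 196:191 197:190 198:190 199:190 200:190 201:190 202:190 203:190 204:190 205:190 206:191 207:191 208:191 209:191 210:192 211:192 212:192 213:193 214:193 215:192 216:179 217:153 218:142 219:157 220:171 221:173 222:172 223:171 224:172 225:172 226:175 227:183 228:188 229:194 230:211 231:237 232:255 233:255 234:255 235:255 236:255 237:255 238:255 239:234 240:219 241:220 242:231 243:244 244:255 245:255 246:255 247:255 248:255 249:251 250:228 251:218 252:221 253:232 254:243 255:246 256:253 257:255 258:255 259:255 260:255 261:255
0.006 {'foot': np.float64(163.6), 'platT': np.float64(216.8), 'b5': np.float64(226.2), 'bT': np.float64(232.1), 'm5': np.float64(236.4), 'mT': np.float64(243.4), 't5': np.float64(247.2), 'tT': np.float64(255.6)}
0.008 {'foot': np.float64(163.6), 'platT': np.float64(215.8), 'b5': np.float64(225.1), 'bT': np.float64(230.9), 'm5': np.float64(235.0), 'mT': np.float64(241.9), 't5': np.float64(245.6), 'tT': np.float64(253.8)}
0.01 {'foot': np.float64(163.6), 'platT': np.float64(214.8), 'b5': np.float64(224.0), 'bT': np.float64(229.7), 'm5': np.float64(233.8), 'mT': np.float64(240.5), 't5': np.float64(244.1), 'tT': np.float64(252.1)}
0.012 {'foot': np.float64(163.6), 'platT': np.float64(213.8), 'b5': np.float64(222.9), 'bT': np.float64(228.5), 'm5': np.float64(232.5), 'mT': np.float64(239.1), 't5': np.float64(242.6), 'tT': np.float64(250.4)}
```

```bash
cat > e2.py <<'E'
from h import *
P=[];F=[];G=[]
for i in range(4):
    w=snap('wrist');s=bot.read_state();P.append(s['tool_pos']);F.append(s['wrist_force'][2]);G.append(w['pixels'][:,306:315].mean(axis=(1,2)))
g=np.mean(G,0)
def mn(a,b):
    i=a+int(np.argmin(g[a:b]));y=g[i-1:i+2];return round(i+(y[0]-y[2])/(2*(y[0]-2*y[1]+y[2])),2)
def cr(a,b,v):
    for i in range(a,b):
        if g[i]<v<=g[i+1]: return round(i+(v-g[i])/(g[i+1]-g[i]),2)
print('z',np.mean(P,0).round(4),'F',round(np.mean(F),2),'plat dark',mn(205,226),'dish edge 232',cr(222,245,230),'gaps',mn(234,247),mn(246,262),'foot',cr(155,180,180))
E
python3 e2.py
python3 -m creep '[[0,0,-0.12,0,0],[0,0,-0.13,0,0],[0,0,0,0,0],[0,0,0,0,0]]';python3 e2.py
python3 -m creep '[[0,0,0.04,0,0],[0,0,0,0,0],[0,0,0,0,0]]';python3 e2.py
```

```text
z [0.5064 0.211  0.0968] F 8.78 plat dark 217.93 dish edge 232 230.73 gaps 240.4 251.25 foot 167.13
time: 27.88
tool_pos: [0.5056, 0.2106, 0.1075]
tcp_rot: [3.141, 0.001, -0.002]
wrist_force: [-0.1, -0.3, -1.5]
width: -0.001
grip_force: 0.0
z [0.5056 0.2107 0.1076] F -0.25 plat dark 215.97 dish edge 232 228.72 gaps 238.37 249.19 foot 163.22
time: 28.45
tool_pos: [0.5061, 0.2108, 0.1063]
tcp_rot: [3.142, 0.001, -0.0]
wrist_force: [-0.6, 0.2, 1.8]
width: -0.001
grip_force: 0.6
z [0.5061 0.2108 0.1064] F 1.68 plat dark 217.23 dish edge 232 230.19 gaps 239.93 250.7 foot 164.57
```

```bash
cat > e3.py <<'E'
from h import *
import sys
G=0;W=0
for i in range(4):
    s=snap('side');G=G+s['pixels'].astype(float)/4
    w=snap('wrist');W=W+w['pixels'].astype(float)/4
t=bot.read_state();np.savez(sys.argv[1],G=G,W=W,z=t['tool_pos'],T=w['world_to_cam'])
print(t['tool_pos'],t['wrist_force'],[round(proj(s,[.5068,.2108,z])[1],2) for z in (.05,.07,.09)],proj(s,[.5068,.2108,.07])[0])
E
python3 -m creep '[[0,0,-0.04,0,0],[0,0,0,0,0],[0,0,0,0,0]]'; python3 e3.py a
python3 -m creep '[[0,0,0.06,0,0],[0,0,0.06,0,0],[0,0,0.06,0,0],[0,0,0.06,0,0],[0,0,0,0,0],[0,0,0,0,0]]';python3 e3.py b
python3 - <<'E'
import numpy as np
from scipy.optimize import least_squares
from scipy.ndimage import shift
a=np.load('a.npz');b=np.load('b.npz')
for c0,c1 in ((259,268),(260,266)):
  pa=a['G'][195:250,c0:c1].mean((1,2));pb=b['G'][195:250,c0:c1].mean((1,2))
  print(pa[10:45].round().astype(int),pb[10:45].round().astype(int))
  for lo,hi in ((18,34),(18,30),(22,34)):
    r=least_squares(lambda q:q[1]*shift(pa,q[0],order=3,mode='nearest')[lo:hi]+q[2]-pb[lo:hi],[2.5,1,0],diff_step=1e-2);print(lo,hi,r.x,r.cost)
# lid width in wrist
for n,d in(('a',a),('b',b)):
  for row in (268,280,290):
    g=d['W'][row,:,:].mean(1)[240:390];i=np.nonzero(g>225)[0];print(n,row,i[0]+240,i[-1]+240)
E
```

```text
time: 29.02
tool_pos: [0.5061, 0.2108, 0.1082]
tcp_rot: [3.142, 0.001, -0.0]
wrist_force: [-0.6, 0.1, 0.3]
width: -0.001
grip_force: 0.0
[0.50610734 0.21082088 0.1082566 ] [ 0.14268279  0.35503687 -0.20798125] [np.float64(226.72), np.float64(221.91), np.float64(217.04)] 263.3900039215717
time: 30.18
tool_pos: [0.5066, 0.211, 0.0974]
tcp_rot: [-3.141, -0.001, -0.001]
wrist_force: [-2.7, -0.3, 7.6]
width: 0.0
grip_force: 4.1
[0.50662184 0.21104703 0.09746276] [-1.83018354  0.18175839  8.32153835] [np.float64(226.72), np.float64(221.91), np.float64(217.04)] 263.3900039215717
[ 61  65  66  67  76  94 116 150 185 206 209 197 178 172 179 177 170 173
 180 175 165 152 127 108 116 130 139 146 151 153 153 153 152 147 136] [ 39  45  53  60  65  67  72  86 103 123 159 192 207 204 186 173 176 179
 173 171 178 176 167 156 135 114 112 126 136 142 149 152 152 147 136]
18 34 [ 2.62904576  0.99536916 -0.99385266] 44.085464396098985
18 30 [2.68834438 0.97410521 3.46516494] 20.563843735982044
22 34 [ 2.40349965  1.00633448 -1.64018636] 11.52003106486532
[ 55  60  62  63  66  75  92 130 176 203 210 200 180 172 179 178 170 172
 181 178 168 156 131 109 116 131 140 147 154 156 157 156 155 150 139] [ 36  41  49  57  62  65  66  71  79  98 142 185 206 207 190 173 175 180
 175 171 178 178 169 159 139 116 112 126 137 144 151 155 155 150 139]
18 34 [ 2.65717191  1.00816827 -3.15230393] 50.00579790446778
18 30 [ 2.70492703  0.9979327  -0.54925792] 15.952166451119957
22 34 [ 2.45846711  1.01092332 -2.66444909] 23.706694506529704
a 268 260 378
a 280 256 366
a 290 254 370
b 268 261 363
b 280 257 366
b 290 255 370
```

```bash
python3 -m creep '[[0,0,0.025,0,0],[0,0,0.025,0,0],[0,0,0,0,0],[0,0,0,0,0]]';python3 e3.py c
python3 - <<'E'
import numpy as np
from scipy.optimize import least_squares
from scipy.ndimage import shift
a=np.load('a.npz')
for n in 'bc':
  b=np.load(n+'.npz')
  for c0,c1 in ((257,262),(259,268),(264,269)):
    pa=a['G'][195:250,c0:c1].mean((1,2));pb=b['G'][195:250,c0:c1].mean((1,2))
    o=[]
    for lo,hi in ((20,36),(22,37),(24,38)):
      r=least_squares(lambda q:q[1]*shift(pa,q[0],order=3,mode='nearest')[lo:hi]+q[2]-pb[lo:hi],[2.7,1,0],diff_step=1e-2);o.append(round(r.x[0]/.2415,2))
    print(n,c0,o)
E
```

```text
time: 31.08
tool_pos: [0.5066, 0.2111, 0.0952]
tcp_rot: [-3.141, -0.001, -0.002]
wrist_force: [-3.2, -1.7, 9.8]
width: 0.0
grip_force: 5.0
[0.50664211 0.2110487  0.09526027] [-3.051995   -1.85532152 10.24973181] [np.float64(226.72), np.float64(221.91), np.float64(217.04)] 263.3900039215717
b 257 [np.float64(10.34), np.float64(9.64), np.float64(9.61)]
b 259 [np.float64(10.71), np.float64(9.75), np.float64(9.7)]
b 264 [np.float64(10.46), np.float64(9.65), np.float64(9.62)]
c 257 [np.float64(12.04), np.float64(11.77), np.float64(11.66)]
c 259 [np.float64(12.86), np.float64(12.16), np.float64(12.01)]
c 264 [np.float64(13.22), np.float64(12.19), np.float64(12.09)]
```

```bash
python3 e2.py
```

```text
z [0.5066 0.2111 0.0953] F 10.52 plat dark 218.33 dish edge 232 231.1 gaps 240.87 251.6 foot 167.83
```

```bash
python3 -m creep '[[0,0,0.004,0,0],[0,0,0,0,0]]'; python3 -c "
from workcell import bot
print(bot.finish_job())"
```

```text
time: 31.92
tool_pos: [0.5066, 0.211, 0.0951]
tcp_rot: [-3.141, -0.001, -0.002]
wrist_force: [-2.8, -1.3, 10.9]
width: 0.003
grip_force: 5.1
the job is handed in; nothing more can be done
None
```

The three dishes are in one pile, straight to about 1 mm, and I handed the job in at 32 s still pressing the top dish down about 12 mm; tool height and side camera agree on that, but the force read about 11 N where about 13 N was expected, and I couldn't see the pointer against the scale.

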